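# Turn a carved panel over and nip it in the work-holder

### The job

Pick the gouge off the cork bed of the work-holder and lay it down inside the wooden tray. Then turn the red wooden panel over by prying up its overhanging edge and tipping it over the step so that it falls onto the cork with its carved face up; push it fully home into the corner of the two dark fences and slide the jaw up snug against its side. Do not disturb the jar, the hammer or the wooden offcut around it.

Things in the scene. Friction and masses are not known exactly. Their poses are not given: they have to be found in the camera images.
- panel: Flat red wooden panel 100 (its x) x 140 (y) x 18 mm (z), about 0.27 kg, too wide to grip across from above. Origin at its centre; +z points out of the plain back, -z out of the carved face (framed flower, sunk below the rim, so both faces lie flat). Starts carved face down on the holder's low shelf, right edge 1 to 11 mm short of the step, left edge overhanging the shelf's left end by 31 to 41 mm.
- holder: Fixed wooden work-holder. Origin at bench level under its step; +x points roughly to the robot's right, +y away from it. In its frame: low shelf on the left (x -70 to 0 mm, top at z = 60), then a step up to the bed (x 0 to 125, y -130 to 90, cork top at z = 70), fenced on the right and at the far side; a ledge at z = 70, y -220 to -130, nearest the robot, carries the sliding jaw.
- step (a point): Middle of the step's top edge, 10 mm above the shelf, 70 mm above the bench; the step runs along holder y. It stops the panel's right edge from sliding away when the left edge is pried up; pushed past upright, the panel falls over onto the bed, which is cork-faced to take that fall, with about 10 mm of it left back over the shelf.
- bed_corner (a point): Inner corner of the two dark fences at bed level (holder x = 125, y = 90, z = 70 mm). The right fence's face runs along holder y, the far fence's along holder x; both stand 12 mm above the bed. The panel fully home against both has its centre 50 mm less in holder x and 70 mm less in holder y than this point (holder x = 75, y = 20, z = 79).
- shelf_edge (a point): Middle of the upper left edge of the low shelf (holder x = -70, z = 60 mm). The shelf reaches from y = -120 to 90. Below this edge is a solid upright face down to the bench.
- jaw (a joint): Sliding jaw of the holder, travel 0 to 0.095 m; 0 is fully back (toward the robot), it grows as the jaw slides to holder +y, away from the robot. Starts between 0 and 0.012. It slides with about 2.5 N friction and stays where it is left. Against a panel that is fully home it reads about 0.080.
- jaw_face (a point): Middle of the jaw's flat face (looking to holder +y), at holder x = 75 mm; 12 mm above the bed level. The jaw block is 60 mm along x, 45 mm along y (behind the face) and 25 mm high above the bed level.
- jaw_post (a point): Top centre of the upright round post on the jaw, 24 mm in diameter and 42 mm tall, 23 mm behind the face; its top is 67 mm above the bed level, 137 mm above the bench. Push or grip the post to slide the jaw.
- gouge: Carving gouge, 170 mm long, 0.09 kg: pale square handle 95 x 22 x 22 mm with rounded edges, then a thin steel blade 75 mm long toward its own +x. Origin at the middle of the handle's length, on its underside; it balances there. It starts lying across the bed, blade away from the robot, clear of the fences.
- tray: Fixed open wooden tray 240 (x) x 110 (y) x 26 mm high, walls and floor 5 mm thick, empty; origin at the centre of its underside. It stands to the right or to the left of the holder, having swapped places with a grey sharpening stone of 200 x 70 x 30 mm (fixed).
- jar: Closed glass jar, 70 mm in diameter, 130 mm tall, left of the holder toward the robot; origin under its centre. Leave alone.
- mallet: Hammer with a pale wooden handle, lying on the bench beyond the holder on the left; origin near its middle. Leave alone.
- offcut: Dark red wooden offcut 130 x 60 x 30 mm, right of the holder, at the far side; origin under its centre. Leave alone.

How it is judged:
By the outcome, as a careful person would: the job done as asked, in the order asked, and still so for the second after the job is handed in, with the robot touching nothing.
It also fails if it takes over 72 s, if anything falls off the work surface, if the arm or the gripper's body presses on something with over 40 N, if the wrist force passes 120 N, or if a joint passes its speed limit or range.

### The arm

A 6-joint arm with a two-finger parallel gripper is mounted at the origin on the work surface. World frame = base frame: x ahead of the robot, y to its left, z up, the work surface at z = 0. Lengths are in m, angles in rad, forces in N, time in s.
With the tool pointing down it reaches from about 0.35 to 0.975 m from the base axis. Payload 4.9 kg.
Tool frame: the origin (TCP) lies midway between the tips of the shut fingers; the grasp point (between the pads) lies 19 mm behind it; z points along the fingers, y is the line along which they close (so a half turn about z gives the same grasp; the last joint's range is limited). The gripper opens to 85 mm and grips with 20 to 120 N. Pads are 22 mm wide; open, the fingers measure 114 mm over their backs; the gripper's body (76 mm by 85 mm) begins 54 mm behind the grasp point. The pads swing forward as they close: fully open they stand 13 mm farther back than shut.
Start: joints at [1.083, 0.053, 1.613, -0, 1.476, -0.119], TCP at [0.225, 0.583, 0.231] pointing down, gripper open.
Joint ranges: [-3.01, 3.01], [-1.01, 2.22], [0.06, 2.58], [-1.02, 4.17], [0.09, 2.62], [-3.14, 3.14]. Speed limits (rad/s): [2.57, 2.57, 3.14, 3.14, 3.14, 3.14].

### API

Orientations are given as a rotation vector (axis times angle).
In Python, from station import ctrl gives the robot as it stands.
- The arm moves only by the tool step_arm, never from a script. Its argument "targets" is a list of rows, each an object with "travel": the shift along the world's x, y, z as a fraction of full scale, a list of three; "angular": the turn, a rotation vector about the world's x, y, z as a fraction of full scale, a list of three; "gripper": the opening, from 0 (shut) to 1 (fully open). In form: [{"travel": [x, y, z], "angular": [rx, ry, rz], "gripper": gripper}, ...]. A call has 1 to 10 rows; each row is the pose to reach, as a shift and turn from the pose commanded when the call began; what a row does not reach only later rows make up. Full scale, the value 1, is 0.6 m for a shift and pi/4 rad for a turn. A row lasts 1/10 s, in which the tool goes at most 50 mm and 8.59 degrees, less where a joint would pass 70% of its speed; a pose out of reach is approached as far as the arm can. A call with a number of a shift or a turn outside -1 to 1 is refused whole. A call with a gripper value outside its range is refused whole. The fingers move at their own pace and stop on an object; "squeeze" is the grip in N (left out, the last holds). Time passes only in rows, so rows that repeat a pose let the fingers close. It gives the time, the measured TCP pose, the force, the opening and the grip force at its end, in the units of the state.
- ctrl.get_obs(): the state, without advancing time (a new reading comes with each control period).
- ctrl.get_image(name): name is "scene" or "side" or "wrist"; returns a dict with "img" (384x512x3 uint8, red, green, blue), "fx", "fy", "cx", "cy" (pixels), "D" ([k1, k2, p1, p2, k3] as OpenCV has them; the pictures are not rectified), "rvec" (rotation vector, rad) and "tvec" (3), from world to camera coordinates, as OpenCV has them. Camera axes: x right, y down, z forward; pixel columns grow to the right and rows downward; lengths in m; the calibration is good to about 2 mm. A picture is of the moment at which its call begins. There is no depth.
- ctrl.finish_job(): hands the job in; it is judged then, once.
The state is a dict: "t": time; "q": joint angles; "dq": joint speeds; "effort": joint torques, N m; "tool_pos": TCP position; "tool_rot": TCP orientation; "contact_force": force on the tool from outside, world axes, zero at the start; "wrist_torque": the same for the moment, N m; "opening": finger opening in m; "grip_force": force on a finger pad.
Only numpy, scipy, OpenCV 4.12 (cv2) and the standard library are available. Lean on these libraries where they do the work, as an engineer would, in place of code of your own. Each camera call takes 0.05 s, during which the arm holds its last target. There are 200 camera calls.

## Working session

There is one attempt and no reset: what is moved stays moved. The work goes in short steps, Python scripts to look and compute and a tool call to move; the robot and the scene stay as the last step left them, time stands still between calls to the robot, and variables do not carry over. Pictures are saved under pics/ and viewed, at most 12 in all, crops included, and the job is handed in when it is done.

Besides the shell and the picture viewer there is one more tool, called after ">>>" as name(argument=value, ...) on one line, values as JSON. step_arm: Moves the arm, as the interface text tells. Its arguments: {"type":"object","properties":{"targets":{"type":"array"},"squeeze":{"type":"number"}},"required":["targets"]}

```bash
ls; mkdir -p pics
cat > h.py <<'E'
import numpy as np, cv2
from station import ctrl
def snap(n,f):
    d=ctrl.get_image(n); cv2.imwrite('pics/'+f+'.png',d['img'][:,:,::-1]); np.save('pics/'+f+'.npy',d,allow_pickle=True); return d
def load(f): return np.load('pics/'+f+'.npy',allow_pickle=True).item()
def cam(d):
    K=np.array([[d['fx'],0,d['cx']],[0,d['fy'],d['cy']],[0,0,1]],float)
    R=cv2.Rodrigues(np.array(d['rvec'],float))[0]; t=np.array(d['tvec'],float).reshape(3)
    return K,np.array(d['D'],float),R,t
def ray(d,uv):
    K,D,R,t=cam(d); p=cv2.undistortPoints(np.array(uv,float).reshape(-1,1,2),K,D).reshape(-1,2)
    v=np.c_[p,np.ones(len(p))]@R; return -R.T@t, v
def onz(d,uv,z):
    c,v=ray(d,uv); return c+v*((z-c[2])/v[:,2])[:,None]
def proj(d,P):
    K,D,R,t=cam(d); return cv2.projectPoints(np.array(P,float).reshape(-1,1,3),np.array(d['rvec'],float),t,K,D)[0].reshape(-1,2)
E
python3 - <<'E'
from h import *
a=[snap(n,n+'0') for n in('scene','side','wrist')]
im=np.vstack([np.hstack([a[0]['img'],a[1]['img']])])
for n,d in zip('sdw',a): print(n, -cam(d)[2].T@cam(d)[3], cam(d)[2][2])
E
```

```text
pics
s [1.16657983 0.23330992 0.53181539] [-0.78155392 -0.30928733 -0.54177008]
d [ 0.16602735 -0.519948    0.85296121] [ 0.40502512  0.52279449 -0.75009371]
w [0.15222002 0.60986565 0.3727319 ] [ 0.28253547 -0.11208681 -0.95268581]
```

View pics/scene0.png

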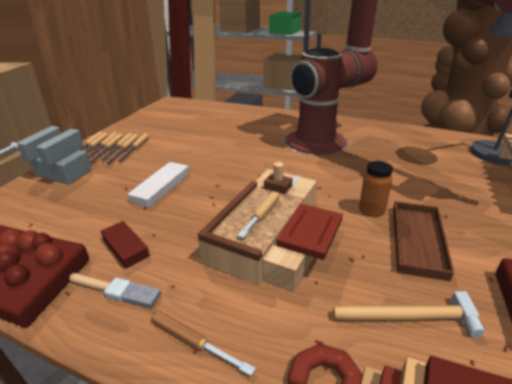

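View pics/side0.png

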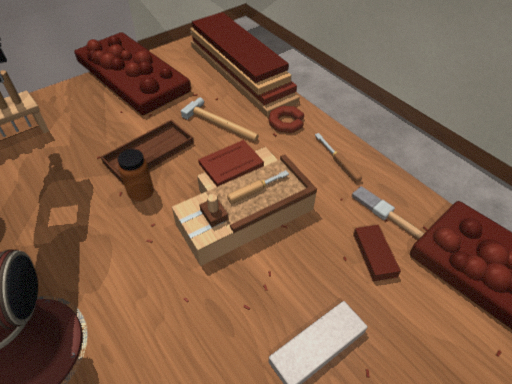

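The scene view shows the holder in the middle (about 270,225), the gouge on the cork (258,215), the panel on the shelf (310,230), the tray to the robot's left (420,240) and the jar at (376,188). The side view confirms this: panel (232,162), jaw post (212,203), tray (148,150).

Run:
```python
from h import *
a=load('scene0')['img'][155:295,190:350]; b=load('side0')['img'][130:270,165:325]
im=np.vstack([cv2.resize(x,None,fx=4,fy=4,interpolation=cv2.INTER_CUBIC)[:,:,::-1] for x in(a,)])
im2=cv2.resize(b,None,fx=4,fy=4,interpolation=cv2.INTER_CUBIC)[:,:,::-1]
for m,(u0,v0) in((im,(190,155)),(im2,(165,130))):
    for k in range(0,160,20):
        cv2.putText(m,str(u0+k),(k*4,8),0,.3,(0,255,0),1); cv2.line(m,(k*4,8),(k*4,14),(0,255,0),1)
        if k<140: cv2.putText(m,str(v0+k),(0,k*4+4),0,.3,(0,255,0),1)
cv2.imwrite('pics/c1.png',im); cv2.imwrite('pics/c2.png',im2)
```

```text
Traceback (most recent call last):
cv2.error: OpenCV(4.12.0) :-1: error: (-5:Bad argument) in function 'putText'
> Overload resolution failed:
>  - Layout of the output array img is incompatible with cv::Mat
>  - Expected Ptr<cv::UMat> for argument 'img'
```

```bash
cat > crop.py <<'E'
from h import *
def crop(f,u0,v0,w,h,s,out):
    m=cv2.resize(load(f)['img'][v0:v0+h,u0:u0+w],None,fx=s,fy=s,interpolation=cv2.INTER_CUBIC)[:,:,::-1].copy()
    for k in range(0,w,20): cv2.putText(m,str(u0+k),(k*s,8),0,.3,(0,255,0),1); cv2.line(m,(k*s,8),(k*s,14),(0,255,0),1)
    for k in range(0,h,20): cv2.putText(m,str(v0+k),(0,k*s+4),0,.3,(0,255,0),1)
    cv2.imwrite('pics/'+out+'.png',m)
E
python3 -c "
from crop import *
crop('scene0',190,155,160,140,4,'c1'); crop('side0',165,130,160,140,4,'c2')"
```

```text
(no output)
```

View pics/c1.png

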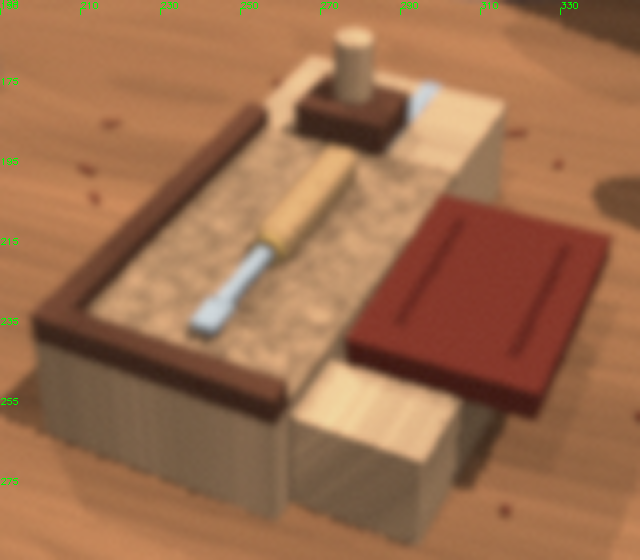

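View pics/c2.png

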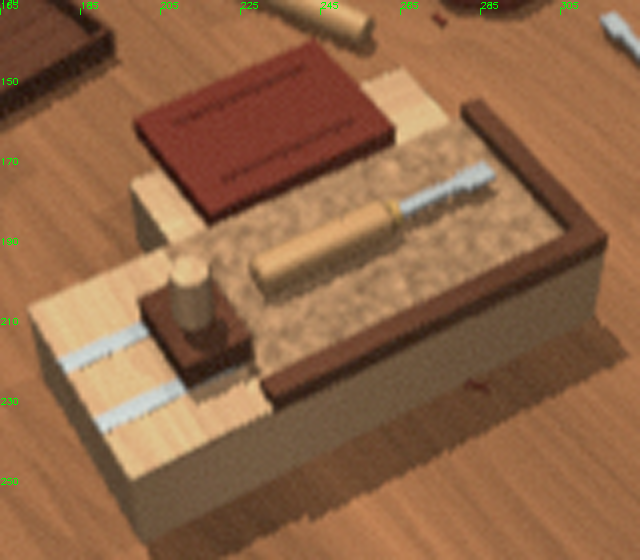

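The crops show clear corners: panel top (scene 300,204 / 342.5,214.5 / 325,255 / 277,240; side 199,161 / 244,140 / 264,163), gouge handle ends (scene 275,194→257,216; side 229,198→264,182), and jaw post top (scene 278,163; side 212.5,195).

```bash
cat > m1.py <<'E'
from h import *
s=load('scene0'); d=load('side0')
S=lambda X,Y:(190+X/4,155+Y/4); D=lambda X,Y:(165+X/4,130+Y/4)
np.set_printoptions(precision=4,suppress=True)
def show(n,c,pts,z):
    P=onz(c,pts,z); print(n,P[:,:2].tolist().__repr__() if 0 else np.round(P[:,:2],4).tolist()); return P[:,:2]
# holder correspondences (x,y,z mm) -> px
corr=[(s,S(85,303),(125,90,82)),(d,D(566,235),(125,90,82)),(s,S(420,462),(-70,90,60)),(d,D(403,66),(-70,90,60)),
(d,D(133,183),(-70,-120,60)),(d,D(30,307),(0,-220,70)),(s,S(505,102),(0,-220,70))]
W=np.array([onz(c,[p],h[2]/1000)[0,:2] for c,p,h in corr]); H=np.array([h[:2] for _,_,h in corr])/1000
def fit(H,W):
    hc,wc=H.mean(0),W.mean(0); A=(H-hc).T@(W-wc); th=np.arctan2(A[0,1]-A[1,0],A[0,0]+A[1,1])
    R=np.array([[np.cos(th),-np.sin(th)],[np.sin(th),np.cos(th)]]); return th,R,wc-R@hc
th,R,t=fit(H,W); print('holder',np.degrees(th),t,'res mm',((H@R.T+t-W)*1000).round(1).tolist())
inv=lambda P:(np.atleast_2d(P)-t)@R*1000
ps=show('panel scene',s,[S(440,195),S(610,238),S(540,402),S(348,342)],.078); print(inv(ps))
pd=show('panel side',d,[D(135,125),D(315,40),D(395,130),D(212,207)],.078); print(inv(pd))
g=show('gouge scene top ctr',s,[S(345,152),S(272,240),S(207,322)],.092); print(inv(g))
g=show('gouge side',d,[D(262,268),D(394,206),D(490,170)],.090); print(inv(g))
p=show('post s',s,[S(354,34)],.137); print(inv(p)); p=show('post d',d,[D(190,263)],.137);print(inv(p))
j=show('jaw face top s',s,[S(298,112),S(388,130)],.095); print(inv(j))
show('tray s',s,[(395,203),(437,206),(450,277),(397,270)],.026)
show('tray d',d,[(103,157),(173,122),(194,141)],.026)
E
python3 m1.py
```

```text
holder -96.61681931343088 [0.61   0.0626] res mm [[2.4, -10.2], [7.3, 2.5], [-3.1, -2.5], [0.7, 2.1], [-1.7, 6.3], [-2.2, 4.2], [-3.5, -2.3]]
panel scene [[0.5221, 0.0813], [0.5309, 0.1796], [0.6716, 0.1706], [0.661, 0.0723]]
[[  -8.4494  -89.4811]
 [-107.1048  -92.0483]
 [-114.444    48.7308]
 [ -15.5824   49.5829]]
panel side [[0.5215, 0.167], [0.6628, 0.1614], [0.6529, 0.0614], [0.5209, 0.078]]
[[ -93.5041  -99.9084]
 [-104.2213   41.0877]
 [  -3.8183   42.7637]
 [  -5.0143  -90.2224]]
gouge scene top ctr [[0.5181, 0.0228], [0.6122, 0.0137], [0.6859, 0.0079]]
[[ 50.1331 -86.7286]
 [ 48.3273   7.8532]
 [ 45.5425  81.739 ]]
gouge side [[0.5116, 0.0108], [0.6044, 0.002], [0.6708, -0.0107]]
[[ 62.751  -91.723 ]
 [ 60.8129   1.4828]
 [ 65.7799  68.8797]]
post s [[0.4593, 0.0082]]
[[  71.3424 -143.3985]]
post d [[0.4606, 0.0053]]
[[  74.0806 -141.8058]]
jaw face top s [[0.4899, -0.0164], [0.4913, 0.0405]]
[[  92.3224 -110.1923]
 [  35.6395 -115.2956]]
tray s [[0.3633, 0.293], [0.3408, 0.3974], [0.5954, 0.4122], [0.609, 0.3093]]
tray d [[0.3432, 0.3871], [0.5735, 0.4003], [0.5789, 0.2907]]
```

>>> step_arm(targets=[{"travel":[0.59,-0.84,0.15],"angular":[0,0,0],"gripper":1},{"travel":[0.59,-0.84,0.15],"angular":[0,0,0],"gripper":1},{"travel":[0.59,-0.84,0.15],"angular":[0,0,0],"gripper":1},{"travel":[0.59,-0.84,0.15],"angular":[0,0,0],"gripper":1},{"travel":[0.59,-0.84,0.15],"angular":[0,0,0],"gripper":1},{"travel":[0.59,-0.84,0.15],"angular":[0,0,0],"gripper":1},{"travel":[0.59,-0.84,0.15],"angular":[0,0,0],"gripper":1},{"travel":[0.59,-0.84,0.15],"angular":[0,0,0],"gripper":1},{"travel":[0.59,-0.84,0.15],"angular":[0,0,0],"gripper":1},{"travel":[0.59,-0.84,0.15],"angular":[0,0,0],"gripper":1}])

```text
t: 1.15
tool_pos: [0.5103, 0.1762, 0.3037]
tool_rot: [-0.576, -3.088, -0.0]
contact_force: [0.7, 1.6, 0.3]
opening: 0.0852
grip_force: 0.0
```

>>> step_arm(targets=[{"travel":[0.13,-0.19,0.03],"angular":[0,0,0],"gripper":1},{"travel":[0.13,-0.19,0.03],"angular":[0,0,0],"gripper":1},{"travel":[0.13,-0.19,0.03],"angular":[0,0,0],"gripper":1}])

```text
t: 1.45
tool_pos: [0.5887, 0.0615, 0.3215]
tool_rot: [-0.579, -3.088, 0.0]
contact_force: [0.0, 1.1, -0.7]
opening: 0.085
grip_force: 0.0
```

Run:
```python
from crop import *
d=snap('wrist','w1'); print(d['fx'],load('scene0')['fx'],load('side0')['fx'], -cam(d)[2].T@cam(d)[3])
crop('w1',0,0,512,384,1,'w1b')
m=cv2.resize(cv2.imread('pics/w1.png'),(768,576),interpolation=cv2.INTER_CUBIC); cv2.imwrite('pics/w1b.png',m)
```

```text
343.6164408066148 350.52228168589374 417.9675189454519 [0.51578523 0.08883864 0.46411076]
```

View pics/w1b.png

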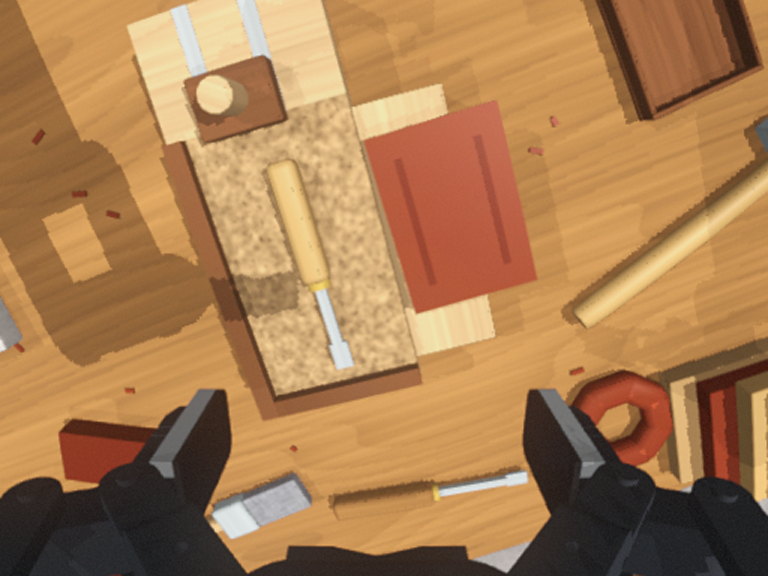

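The wrist view is sharp (768-wide pixels): panel corners (365,140), (497,101), (537,278), (414,310); shelf corners (443,85), (493,337); bed corner about (273,395); gouge handle (283,163)→(318,286) and blade tip (342,368); post top (214,95); tray corner (650,118).

```bash
cat > m2.py <<'E'
from h import *
w=load('w1'); np.set_printoptions(precision=4,suppress=True)
q=lambda L:(np.array(L,float)+.5)/1.5-.5
corr=[((347,96),(0,-130,70)),((417,363),(0,90,70)),((273,395),(125,90,70)),((443,85),(-70,-120,60)),((493,337),(-70,90,60))]
W=np.array([onz(w,q([p]),h[2]/1000)[0,:2] for p,h in corr]); H=np.array([h[:2] for _,h in corr])/1000
hc,wc=H.mean(0),W.mean(0); A=(H-hc).T@(W-wc); th=np.arctan2(A[0,1]-A[1,0],A[0,0]+A[1,1])
R=np.array([[np.cos(th),-np.sin(th)],[np.sin(th),np.cos(th)]]); t=wc-R@hc
inv=lambda P:(np.atleast_2d(P)-t)@R*1000
fwd=lambda P:np.atleast_2d(P)/1000@R.T+t
if __name__=='__main__':
    print('holder',np.degrees(th),t,'res',((H@R.T+t-W)*1000).round(1).tolist())
    for n,px,z in [('panel',[(365,140),(497,101),(537,278),(414,310)],.078),('gouge top ctr',[(281,165),(318,284)],.092),('tip',[(343,366)],.072),('post',[(212,94)],.137),('jawface top',[(203,141),(286,119)],.095),('tray',[(650,118),(762,66)],.026)]:
        P=onz(w,q(px),z)[:,:2]; print(n,P.tolist(),'\n',inv(P))
    for n in('scene0','side0'):
        c=load(n); print(n,proj(c,np.c_[fwd([(125,90),(-70,90),(-70,-120),(0,-220)]),[.082,.06,.06,.07]]))
    print(fwd([(75,20),(125,90),(-70,-20)]),R)
E
python3 m2.py; python3 -c "
from h import *
o=ctrl.get_obs();print(o['tool_pos'],cv2.Rodrigues(np.array(o['tool_rot'],float))[0],o['q'])"
```

```text
holder -96.91048887036189 [0.6109 0.0624] res [[-1.8, 0.4], [-0.4, -1.3], [0.6, 0.7], [-0.9, -0.3], [2.6, 0.6]]
panel [[0.5174027331151454, 0.07858061558708432], [0.5255669889614434, 0.1767144610671541], [0.6625888626324573, 0.16638555668018468], [0.6525305744241374, 0.06701518480373353]] 
 [[  -4.8387  -94.7736]
 [-103.242   -98.476 ]
 [-109.4744   38.7932]
 [  -9.6157   40.7641]]
gouge top ctr [[0.5115107280845345, 0.01729590165046571], [0.601944293207745, 0.007442071994218799]] 
 [[ 56.7097 -93.2491]
 [ 55.6111  -2.2869]]
tip [[0.6799273606475847, -0.005641680250511857]] 
 [[59.217  76.7038]]
post [[0.457186995147267, 0.0038531965030436377]] 
 [[  76.5909 -145.5608]]
jawface top [[0.47574905121731514, -0.02657418005731027], [0.4842679792240276, 0.03367148907011391]] 
 [[ 104.5639 -123.4726]
 [  43.7309 -122.2643]]
tray [[0.5832940153143091, 0.3071865638815151], [0.5735016519306744, 0.4165896576963674]] 
 [[-239.7119  -56.8666]
 [-347.142   -79.751 ]]
scene0 [[205.9438 230.3621]
 [293.5895 269.4057]
 [329.4125 210.49  ]
 [315.9273 179.9491]]
side0 [[308.2705 186.8556]
 [265.971  145.9313]
 [196.7473 174.2818]
 [170.9854 205.6378]]
[[ 0.6217 -0.0145]
 [ 0.6852 -0.0725]
 [ 0.5995  0.1343]] [[-0.1203  0.9927]
 [-0.9927 -0.1203]]
[0.5910973  0.05734203 0.321928  ] [[-0.93063851  0.36593274  0.00227798]
 [ 0.36592269  0.93063715 -0.00388326]
 [-0.00354098 -0.00278035 -0.99998987]] [-0.02675095 -0.05991778  1.57601033 -0.00382618  1.62311868 -1.22312048]
```

>>> step_arm(targets=[{"travel":[-0.057,-0.075,-0.28],"angular":[0,0,0.34],"gripper":1},{"travel":[-0.057,-0.075,-0.28],"angular":[0,0,0.34],"gripper":1},{"travel":[-0.057,-0.075,-0.28],"angular":[0,0,0.34],"gripper":1},{"travel":[-0.057,-0.075,-0.28],"angular":[0,0,0.34],"gripper":1},{"travel":[-0.057,-0.075,-0.35],"angular":[0,0,0.34],"gripper":1},{"travel":[-0.057,-0.075,-0.39],"angular":[0,0,0.34],"gripper":1},{"travel":[-0.057,-0.075,-0.41],"angular":[0,0,0.34],"gripper":1},{"travel":[-0.057,-0.075,-0.41],"angular":[0,0,0.34],"gripper":1}], squeeze=40)

```text
t: 2.3
tool_pos: [0.5519, 0.0194, 0.0736]
tool_rot: [-0.159, -3.133, -0.0]
contact_force: [-0.6, -0.6, -0.1]
opening: 0.0853
grip_force: 0.0
```

>>> step_arm(targets=[{"travel":[0,0,0],"angular":[0,0,0],"gripper":0},{"travel":[0,0,0],"angular":[0,0,0],"gripper":0},{"travel":[0,0,0],"angular":[0,0,0],"gripper":0},{"travel":[0,0,0],"angular":[0,0,0],"gripper":0},{"travel":[0,0,0],"angular":[0,0,0],"gripper":0},{"travel":[0,0,0],"angular":[0,0,0],"gripper":0}])

```text
t: 2.9
tool_pos: [0.5544, 0.019, 0.077]
tool_rot: [0.16, 3.135, -0.0]
contact_force: [-0.3, 0.7, 6.2]
opening: 0.0207
grip_force: 39.9
```

Run:
```python
from h import *
np.set_printoptions(precision=4,suppress=True)
s=load('scene0');d=load('side0')
# jar lid top centre, z=.13
print(onz(s,[(379,168)],.13),onz(d,[(131,156)],.13))
print(onz(s,[(374,212)],0),onz(d,[(140,196)],0))
# tray wall mask check: project tray corners
c=np.array([.459,.351]);a=np.radians(5.1);R=np.array([[np.cos(a),-np.sin(a)],[np.sin(a),np.cos(a)]])
P=np.array([(.12,.055),(.12,-.055),(-.12,-.055),(-.12,.055)])@R.T+c
print(proj(s,np.c_[P,[.026]*4]),proj(d,np.c_[P,[.026]*4]))
o=ctrl.get_obs();print(o['tool_pos'],o['q'])
```

```text
[[0.3873 0.2373 0.13  ]] [[0.3762 0.2355 0.13  ]]
[[0.3834 0.2459 0.    ]] [[0.3644 0.221  0.    ]]
[[451.4991 269.9985]
 [396.4408 261.2699]
 [392.4187 198.5962]
 [435.9772 204.5234]] [[170.3265 119.2005]
 [192.3405 137.3324]
 [119.7594 178.3865]
 [ 98.832  156.6847]]
[0.5544 0.019  0.077 ] [-0.0999  0.0327  1.9043 -0.0001  1.2023 -1.5689]
```

>>> step_arm(targets=[{"travel":[0,0,0.06],"angular":[0,0,0],"gripper":0},{"travel":[0,0,0.14],"angular":[0,0,0],"gripper":0},{"travel":[0,0,0.22],"angular":[0,0,0],"gripper":0},{"travel":[0,0,0.25],"angular":[0,0,0],"gripper":0},{"travel":[0,0,0.25],"angular":[0,0,0],"gripper":0}])

```text
t: 3.4
tool_pos: [0.5553, 0.019, 0.2297]
tool_rot: [0.159, 3.13, -0.0]
contact_force: [0.5, -0.0, -1.4]
opening: 0.0209
grip_force: 39.4
```

>>> step_arm(targets=[{"travel":[-0.2,0.558,0],"angular":[0,0,0.245],"gripper":0},{"travel":[-0.2,0.558,0],"angular":[0,0,0.245],"gripper":0},{"travel":[-0.2,0.558,0],"angular":[0,0,0.245],"gripper":0},{"travel":[-0.2,0.558,0],"angular":[0,0,0.245],"gripper":0},{"travel":[-0.2,0.558,0],"angular":[0,0,0.245],"gripper":0},{"travel":[-0.2,0.558,0],"angular":[0,0,0.245],"gripper":0},{"travel":[-0.2,0.558,0],"angular":[0,0,0.245],"gripper":0},{"travel":[-0.2,0.558,0],"angular":[0,0,0.245],"gripper":0},{"travel":[-0.2,0.558,-0.08],"angular":[0,0,0.245],"gripper":0},{"travel":[-0.2,0.558,-0.15],"angular":[0,0,0.245],"gripper":0}])

```text
t: 4.4
tool_pos: [0.4326, 0.3539, 0.1328]
tool_rot: [0.144, -3.137, 0.001]
contact_force: [0.3, -0.7, -1.2]
opening: 0.0208
grip_force: 39.7
```

Run:
```python
from h import *
snap('wrist','w2');snap('side','d2')
m=np.vstack([cv2.resize(cv2.imread('pics/w2.png'),(400,300)),cv2.resize(cv2.imread('pics/d2.png')[80:230,60:260],(400,300))]);cv2.imwrite('pics/v2.png',m)
```

```text
(no output)
```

View pics/v2.png

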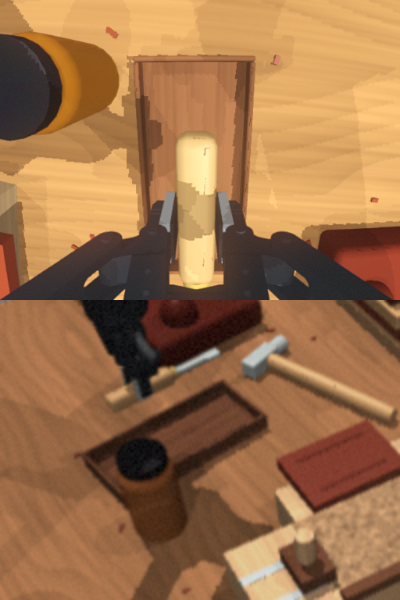

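The gouge hangs centred over and parallel to the tray (tray walls at columns 135–255 in the wrist view, handle at 177–215), clear of the jar.

>>> step_arm(targets=[{"travel":[0,0,-0.07],"angular":[0,0,0],"gripper":0},{"travel":[0,0,-0.13],"angular":[0,0,0],"gripper":0},{"travel":[0,0,-0.175],"angular":[0,0,0],"gripper":0},{"travel":[0,0,-0.195],"angular":[0,0,0],"gripper":0},{"travel":[0,0,-0.197],"angular":[0,0,0],"gripper":0},{"travel":[0,0,-0.197],"angular":[0,0,0],"gripper":0}])

```text
t: 5.1
tool_pos: [0.4345, 0.3543, 0.0188]
tool_rot: [-0.142, 3.137, 0.001]
contact_force: [-0.2, 0.6, 0.0]
opening: 0.0207
grip_force: 39.7
```

>>> step_arm(targets=[{"travel":[0,0,0],"angular":[0,0,0],"gripper":0.45},{"travel":[0,0,0],"angular":[0,0,0],"gripper":0.45},{"travel":[0,0,0],"angular":[0,0,0],"gripper":0.45},{"travel":[0,0,0.05],"angular":[0,0,0],"gripper":0.45},{"travel":[0,0,0.13],"angular":[0,0,0],"gripper":0.45},{"travel":[0,0,0.2],"angular":[0,0,0],"gripper":0.45},{"travel":[0,0,0.2],"angular":[0,0,0],"gripper":0}])

```text
t: 5.8
tool_pos: [0.4377, 0.3566, 0.1463]
tool_rot: [-0.142, 3.125, 0.011]
contact_force: [1.0, 0.9, 0.9]
opening: 0.0254
grip_force: 0.0
```

Run:
```python
from h import *
snap('wrist','w3');snap('side','d3')
m=np.vstack([cv2.resize(cv2.imread('pics/w3.png'),(400,300)),cv2.resize(cv2.imread('pics/d3.png')[80:230,60:260],(400,300))]);cv2.imwrite('pics/v3.png',m)
o=ctrl.get_obs();print(o['tool_pos'],cv2.Rodrigues(np.array(o['tool_rot'],float))[0].round(3),o['q'])
```

```text
[0.43443187 0.35456605 0.13962324] [[-0.996 -0.091  0.004]
 [-0.091  0.996  0.002]
 [-0.004  0.002 -1.   ]] [ 5.51815731e-01 -2.80282336e-02  1.85146167e+00 -1.79452133e-05
  1.31401765e+00 -1.10974049e+00]
```

View pics/v3.png

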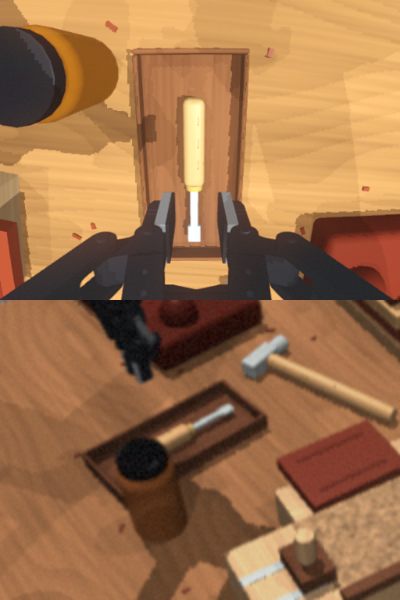

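The gouge lies flat inside the tray. Next I plan the pry: tool tilted 45°, coming in from the left under the overhang.

```bash
cat > plan.py <<'E'
from m2 import *
from scipy.spatial.transform import Rotation as Ro
r=np.array([R[0,0],R[1,0],0]);a=np.array([R[0,1],R[1,1],0]);u=np.array([0,0,1.])
def Wp(x,y,z): return np.r_[fwd([(x,y)])[0],z/1000]
def tilt(deg,pitch=None):
    t=np.radians(deg); z=np.sin(t)*r-np.cos(t)*u; x=-(np.cos(t)*r+np.sin(t)*u); return Ro.from_matrix(np.c_[x,a,z])
def cur():
    o=ctrl.get_obs(); return np.array(o['tool_pos']),Ro.from_rotvec(o['tool_rot']),o
def delta(P,Rt=None):
    p,Rc,o=cur(); rv=(Rt*Rc.inv()).as_rotvec() if Rt is not None else np.zeros(3)
    return ((P-p)/.6).round(3),(rv/(np.pi/4)).round(3)
E
python3 - <<'E'
from plan import *
print('mallet end',onz(w,q([(582,318)]),.02), inv(onz(w,q([(582,318)]),.02)[:,:2]))
print(delta(Wp(-166,-28,250),tilt(45)))
for P in [(-166,92),(-102,28),(-90,34.5),(-89.4,60.4),(-82.5,84.5),(-70.8,105.2),(-61,117),(-44.6,124.6),(-25.8,127.2),(-11,129),(3,129)]: print(P,((Wp(P[0],-28,P[1])-Wp(-102,-28,28))/.6).round(3),Wp(P[0],-28,P[1]))
E
```

```text
mallet end [[0.7375 0.2076 0.02  ]] [[-159.3561  108.1989]]
(array([ 0.281, -0.207,  0.184]), array([-0.815, -0.788, -2.14 ]))
(-166, 92) [0.013 0.106 0.107] [0.6031 0.2305 0.092 ]
(-102, 28) [0. 0. 0.] [0.5954 0.167  0.028 ]
(-90, 34.5) [-0.002 -0.02   0.011] [0.5939 0.1551 0.0345]
(-89.4, 60.4) [-0.003 -0.021  0.054] [0.5939 0.1545 0.0604]
(-82.5, 84.5) [-0.004 -0.032  0.094] [0.593  0.1476 0.0845]
(-70.8, 105.2) [-0.006 -0.052  0.129] [0.5916 0.136  0.1052]
(-61, 117) [-0.008 -0.068  0.148] [0.5904 0.1263 0.117 ]
(-44.6, 124.6) [-0.012 -0.095  0.161] [0.5885 0.11   0.1246]
(-25.8, 127.2) [-0.015 -0.126  0.165] [0.5862 0.0914 0.1272]
(-11, 129) [-0.018 -0.151  0.168] [0.5844 0.0767 0.129 ]
(3, 129) [-0.021 -0.174  0.168] [0.5827 0.0628 0.129 ]
```

>>> step_arm(targets=[{"travel":[0,0,0.08],"angular":[-0.05,-0.05,-0.13],"gripper":0.4},{"travel":[0,0,0.16],"angular":[-0.11,-0.105,-0.285],"gripper":0.4},{"travel":[0.07,-0.05,0.184],"angular":[-0.163,-0.158,-0.428],"gripper":0.4},{"travel":[0.14,-0.1,0.184],"angular":[-0.217,-0.21,-0.57],"gripper":0.4},{"travel":[0.21,-0.15,0.184],"angular":[-0.272,-0.263,-0.713],"gripper":0.4},{"travel":[0.281,-0.207,0.184],"angular":[-0.272,-0.263,-0.713],"gripper":0.4}])

```text
t: 6.5
tool_pos: [0.5932, 0.2366, 0.2447]
tool_rot: [0.686, 2.851, -0.329]
contact_force: [1.1, 0.6, -0.8]
opening: 0.0341
grip_force: 0.0
```

>>> step_arm(targets=[{"travel":[0,0,0],"angular":[-0.272,-0.263,-0.713],"gripper":0.4},{"travel":[0,0,0],"angular":[-0.272,-0.263,-0.713],"gripper":0.4},{"travel":[0,0,0],"angular":[-0.272,-0.263,-0.713],"gripper":0.4},{"travel":[0,0,0],"angular":[-0.272,-0.263,-0.713],"gripper":0.4},{"travel":[0,0,0],"angular":[-0.272,-0.263,-0.713],"gripper":0.4},{"travel":[0,0,0],"angular":[-0.272,-0.263,-0.713],"gripper":0.4}])

```text
t: 7.1
tool_pos: [0.5923, 0.2368, 0.2443]
tool_rot: [1.369, 2.34, -0.593]
contact_force: [-0.0, 0.5, 0.4]
opening: 0.034
grip_force: 0.0
```

Run:
```python
from plan import *
print(delta(Wp(-166,-28,250),tilt(45)),cur()[2]['q'],cur()[2]['tool_pos'])
```

```text
(array([ 0.018, -0.01 ,  0.009]), array([-0.274, -0.272, -0.712])) [ 0.4878  0.2047  1.4978 -0.5361  1.6178 -0.0009] [0.5923 0.2368 0.2443]
```

>>> step_arm(targets=[{"travel":[0.018,-0.01,0.009],"angular":[-0.274,-0.272,-0.712],"gripper":0.4},{"travel":[0.018,-0.01,0.009],"angular":[-0.274,-0.272,-0.712],"gripper":0.4},{"travel":[0.018,-0.01,0.009],"angular":[-0.274,-0.272,-0.712],"gripper":0.4},{"travel":[0.018,-0.01,0.009],"angular":[-0.274,-0.272,-0.712],"gripper":0.4},{"travel":[0.018,-0.01,0.009],"angular":[-0.274,-0.272,-0.712],"gripper":0.4},{"travel":[0.018,-0.01,0.009],"angular":[-0.274,-0.272,-0.712],"gripper":0.4}])

```text
t: 7.7
tool_pos: [0.6038, 0.2304, 0.2511]
tool_rot: [1.877, 1.663, -0.777]
contact_force: [0.3, -1.1, 0.4]
opening: 0.0344
grip_force: 0.0
```

Run:
```python
from plan import *
print(delta(Wp(-166,-28,92),tilt(45)),cur()[2]['q'],cur()[2]['tool_pos'])
snap('side','d4');snap('wrist','w4');snap('scene','s4')
```

```text
(array([-0.001,  0.   , -0.265]), array([ 0.002,  0.002, -0.001])) [ 0.4998  0.3981  1.3175 -0.6512  1.8797  0.5635] [0.6038 0.2304 0.2511]
```

>>> step_arm(targets=[{"travel":[0,0,-0.08],"angular":[0,0,0],"gripper":0.4},{"travel":[0,0,-0.16],"angular":[0,0,0],"gripper":0.4},{"travel":[0,0,-0.22],"angular":[0,0,0],"gripper":0.4},{"travel":[0,0,-0.255],"angular":[0,0,0],"gripper":0.4},{"travel":[0,0,-0.265],"angular":[0,0,0],"gripper":0.4},{"travel":[0,0,-0.265],"angular":[0,0,0],"gripper":0.4}])

```text
t: 8.45
tool_pos: [0.6042, 0.2307, 0.0946]
tool_rot: [1.878, 1.661, -0.773]
contact_force: [-0.0, -0.1, 0.6]
opening: 0.034
grip_force: 0.0
```

Run:
```python
from plan import *
print(delta(Wp(-102,-28,28),tilt(45)),cur()[2]['q'],cur()[2]['tool_pos'])
for n in('side','scene'): snap(n,n+'5')
A=cv2.imread('pics/scene5.png')[150:290,220:440];B=cv2.imread('pics/side5.png')[100:240,110:330]
cv2.imwrite('pics/v5.png',np.vstack([cv2.resize(x,None,fx=2,fy=2,interpolation=2) for x in(A,B)]))
```

```text
(array([-0.015, -0.106, -0.111]), array([ 0.001,  0.007, -0.001])) [ 0.5002  0.5454  1.3966 -0.6217  1.6951  0.7041] [0.6042 0.2307 0.0946]
```

View pics/v5.png

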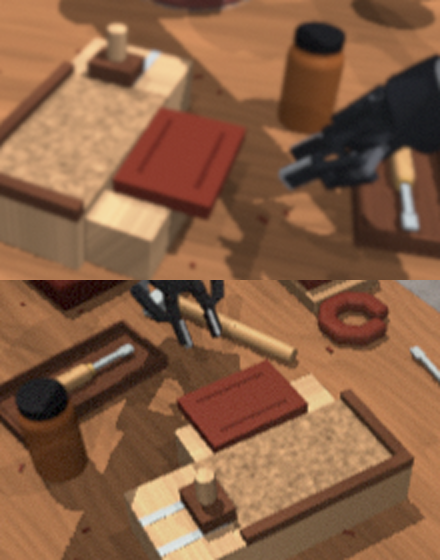

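The open fork points down-right at the panel's left edge, clear of the jar and tray. I'll slide it in under the overhang.

>>> step_arm(targets=[{"travel":[-0.005,-0.036,-0.038],"angular":[0,0,0],"gripper":0.4},{"travel":[-0.01,-0.072,-0.076],"angular":[0,0,0],"gripper":0.4},{"travel":[-0.015,-0.106,-0.111],"angular":[0,0,0],"gripper":0.4},{"travel":[-0.015,-0.106,-0.111],"angular":[0,0,0],"gripper":0.4}])

```text
t: 8.95
tool_pos: [0.5937, 0.165, 0.0266]
tool_rot: [1.88, 1.66, -0.778]
contact_force: [-0.4, -0.3, -0.2]
opening: 0.0344
grip_force: 0.0
```

>>> step_arm(targets=[{"travel":[-0.001,-0.01,0.006],"angular":[0,0,0],"gripper":0.4},{"travel":[-0.002,-0.02,0.011],"angular":[0,0,0],"gripper":0.4},{"travel":[-0.003,-0.021,0.025],"angular":[0,0,0],"gripper":0.4},{"travel":[-0.003,-0.021,0.04],"angular":[0,0,0],"gripper":0.4},{"travel":[-0.003,-0.021,0.054],"angular":[0,0,0],"gripper":0.4},{"travel":[-0.003,-0.021,0.054],"angular":[0,0,0],"gripper":0.4}])

```text
t: 9.55
tool_pos: [0.5942, 0.1553, 0.0623]
tool_rot: [1.88, 1.66, -0.769]
contact_force: [0.2, 1.4, -0.6]
opening: 0.0345
grip_force: 0.8
```

Run:
```python
from plan import *
p,_,o=cur(); print(p,inv(p[:2]),o['contact_force'],((p-Wp(-102,-28,28))/.6).round(3))
for n in('side','scene'): snap(n,n+'6')
A=cv2.imread('pics/scene6.png')[150:290,220:440];B=cv2.imread('pics/side6.png')[100:240,110:330]
cv2.imwrite('pics/v6.png',np.vstack([cv2.resize(x,None,fx=2,fy=2,interpolation=2) for x in(A,B)]))
# red panel blob centroid/area
for n in('side','scene'):
    for k in'56':
        im=load(n+k)['img'].astype(int); m=((im[...,0]>75)&(im[...,1]<im[...,0]*.5)).astype(np.uint8)
        N,L,st,c=cv2.connectedComponentsWithStats(m); print(n,k,[(st[i].tolist(),c[i].round(1).tolist()) for i in range(1,N) if st[i,4]>300 and (abs(c[i]-( (310,230) if n=='scene' else (232,162)))<35).all()])
```

```text
[0.5942 0.1553 0.0623] [[-90.2457 -27.7823]] [ 0.2366  1.4289 -0.6275] [-0.002 -0.019  0.057]
side 5 [([199, 140, 64, 44, 1453], [229.9, 161.4])]
side 6 [([200, 136, 64, 50, 1795], [231.4, 159.9])]
scene 5 [([277, 205, 65, 54, 2059], [311.1, 228.9])]
scene 6 [([274, 203, 65, 45, 1809], [308.4, 223.1])]
```

>>> step_arm(targets=[{"travel":[-0.001,-0.005,0.02],"angular":[0,0,0],"gripper":0.4},{"travel":[-0.001,-0.011,0.04],"angular":[0,0,0],"gripper":0.4},{"travel":[-0.002,-0.02,0.058],"angular":[0,0,0],"gripper":0.4},{"travel":[-0.003,-0.031,0.075],"angular":[0,0,0],"gripper":0.4},{"travel":[-0.004,-0.039,0.085],"angular":[0,0,0],"gripper":0.4},{"travel":[-0.005,-0.047,0.094],"angular":[0,0,0],"gripper":0.4},{"travel":[-0.007,-0.06,0.101],"angular":[0,0,0],"gripper":0.4},{"travel":[-0.009,-0.074,0.107],"angular":[0,0,0],"gripper":0.4},{"travel":[-0.009,-0.074,0.107],"angular":[0,0,0],"gripper":0.4}])

```text
t: 10.55
tool_pos: [0.5877, 0.109, 0.1248]
tool_rot: [1.879, 1.66, -0.773]
contact_force: [0.4, 0.6, 0.2]
opening: 0.034
grip_force: 0.4
```

Run:
```python
from plan import *
p,_,o=cur(); print(p,inv(p[:2]),o['contact_force'],((p-Wp(-102,-28,28))/.6).round(3))
for n in('side','scene'): snap(n,n+'7')
A=cv2.imread('pics/scene7.png')[130:270,220:440];B=cv2.imread('pics/side7.png')[80:220,110:330]
cv2.imwrite('pics/v7.png',np.vstack([cv2.resize(x,None,fx=2,fy=2,interpolation=2) for x in(A,B)]))
```

```text
[0.5877 0.109  0.1248] [[-43.5419 -28.6401]] [0.439  0.5535 0.1692] [-0.013 -0.097  0.161]
```

View pics/v7.png

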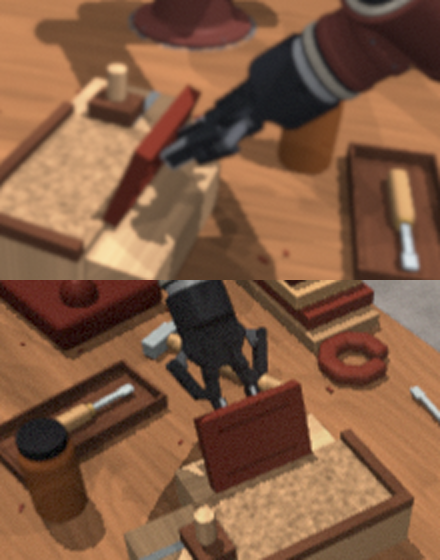

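The panel stands at about 75° with its lower edge against the step. I'll push it past upright.

>>> step_arm(targets=[{"travel":[-0.002,-0.015,0.002],"angular":[0,0,0],"gripper":0.4},{"travel":[-0.003,-0.031,0.004],"angular":[0,0,0],"gripper":0.4},{"travel":[-0.005,-0.044,0.006],"angular":[0,0,0],"gripper":0.4},{"travel":[-0.006,-0.056,0.007],"angular":[0,0,0],"gripper":0.4},{"travel":[-0.008,-0.068,0.007],"angular":[0,0,0],"gripper":0.4},{"travel":[-0.009,-0.08,0.007],"angular":[0,0,0],"gripper":0.4},{"travel":[-0.01,-0.09,0.007],"angular":[0,0,0],"gripper":0.4},{"travel":[-0.01,-0.09,0.007],"angular":[0,0,0],"gripper":0.4},{"travel":[-0.01,-0.09,0.007],"angular":[0,0,0],"gripper":0.4},{"travel":[-0.01,-0.09,0.007],"angular":[0,0,0],"gripper":0.4}])

```text
t: 11.65
tool_pos: [0.5819, 0.0563, 0.1284]
tool_rot: [1.878, 1.662, -0.773]
contact_force: [0.5, -0.7, 1.4]
opening: 0.0339
grip_force: 0.0
```

>>> step_arm(targets=[{"travel":[0,0.02,0.06],"angular":[0,0,0],"gripper":0.4},{"travel":[0,0.05,0.14],"angular":[0,0,0],"gripper":0.4},{"travel":[0,0.06,0.2],"angular":[0,0,0],"gripper":0}])

```text
t: 11.95
tool_pos: [0.5821, 0.0935, 0.2506]
tool_rot: [1.877, 1.662, -0.771]
contact_force: [1.2, -0.4, 0.8]
opening: 0.0211
grip_force: 0.0
```

Run:
```python
from plan import *
p,_,o=cur(); print(p,inv(p[:2]),o['contact_force'],o['q'])
for n in('side','scene'):
    d=snap(n,n+'8'); im=d['img'].astype(int)
    m=((im[...,0]>60)&(im[...,1]<im[...,0]*.5)).astype(np.uint8)
    N,L,st,c=cv2.connectedComponentsWithStats(m)
    for i in range(1,N):
        if st[i,4]>500 and (abs(c[i]-((265,215) if n=='scene' else (255,180)))<45).all():
            cs=cv2.findContours((L==i).astype(np.uint8),0,1)[0][0]
            hull=cv2.convexHull(cs); ap=cv2.approxPolyDP(hull,3,True).reshape(-1,2)
            P=onz(d,ap,.088)[:,:2]; print(n,st[i],c[i]); print(np.c_[ap,inv(P)])
```

```text
[0.5821 0.0935 0.2506] [[-27.4213 -32.3671]] [ 1.171  -0.357   0.7844] [ 0.3363  0.1998  1.5583 -0.7028  1.7413  0.4641]
side [ 220  164   68   50 1558] [252.9422 189.0064]
[[287.     189.     108.5901  38.0842]
 [239.     213.     113.4378 -97.6015]
 [220.     184.      12.5589 -93.9986]
 [266.     164.      11.5171  38.6159]]
scene [ 229  190   66   48 1870] [261.5615 212.2257]
[[294.     199.       6.2559 -88.3322]
 [268.     237.      -0.5936  57.6489]
 [229.     224.      89.5784  56.9088]
 [229.     218.     100.4638  39.3682]
 [257.     190.      99.4549 -84.5345]]
```

```bash
cat >> plan.py <<'E'
def down(k=-1): return Ro.from_matrix(np.c_[k*a,k*r,-u])   # k=-1: tool x toward robot
E
python3 -c "
from plan import *
print(delta(Wp(40,-30,300),down()),(delta(Wp(40,-30,300),down())[1]/3).round(3))"
```

```text
(array([-0.014, -0.113,  0.073]), array([0.851, 0.698, 1.894])) [0.284 0.233 0.631]
```

>>> step_arm(targets=[{"travel":[0,0,0.05],"angular":[0.284,0.233,0.631],"gripper":0},{"travel":[-0.014,-0.06,0.073],"angular":[0.284,0.233,0.631],"gripper":0},{"travel":[-0.014,-0.113,0.073],"angular":[0.284,0.233,0.631],"gripper":0},{"travel":[-0.014,-0.113,0.073],"angular":[0.284,0.233,0.631],"gripper":0},{"travel":[-0.014,-0.113,0.073],"angular":[0.284,0.233,0.631],"gripper":0}])

```text
t: 12.55
tool_pos: [0.573, 0.023, 0.2934]
tool_rot: [1.46, 2.283, -0.578]
contact_force: [0.5, -0.7, -0.4]
opening: 0.0001
grip_force: 0.0
```

>>> step_arm(targets=[{"travel":[0,0,0],"angular":[0.284,0.233,0.631],"gripper":0},{"travel":[0,0,0],"angular":[0.284,0.233,0.631],"gripper":0},{"travel":[0,0,0],"angular":[0.284,0.233,0.631],"gripper":0},{"travel":[0,0,0],"angular":[0.284,0.233,0.631],"gripper":0},{"travel":[0,0,0],"angular":[0.284,0.233,0.631],"gripper":0}])

```text
t: 13.05
tool_pos: [0.5736, 0.0238, 0.2919]
tool_rot: [0.891, 2.792, -0.327]
contact_force: [1.1, 0.3, -1.2]
opening: -0.0002
grip_force: 0.0
```

```bash
python3 -c "
from plan import *
print(delta(Wp(40,-30,300),down()),cur()[2]['q'])"
```

```text
(array([0.004, 0.004, 0.013]), array([0.3  , 0.231, 0.628])) [ 0.0441 -0.1503  1.7284 -0.276   1.4606 -0.8928]
```

>>> step_arm(targets=[{"travel":[0.004,0.004,0.013],"angular":[0.3,0.231,0.628],"gripper":0},{"travel":[0.004,0.004,0.013],"angular":[0.3,0.231,0.628],"gripper":0},{"travel":[0.004,0.004,0.013],"angular":[0.3,0.231,0.628],"gripper":0},{"travel":[0.004,0.004,0.013],"angular":[0.3,0.231,0.628],"gripper":0},{"travel":[0.004,0.004,0.013],"angular":[0.3,0.231,0.628],"gripper":0},{"travel":[0.004,0.004,0.013],"angular":[0.3,0.231,0.628],"gripper":0}])

```text
t: 13.65
tool_pos: [0.5757, 0.0271, 0.2988]
tool_rot: [-0.191, -3.134, 0.0]
contact_force: [-0.8, -0.9, -0.5]
opening: -0.0004
grip_force: 0.0
```

```bash
cat > see.py <<'E'
from plan import *
def panel(f,z=.088):
    d=snap('wrist',f); im=d['img'].astype(int)
    m=((im[...,0]>80)&(im[...,1]<im[...,0]*.5)).astype(np.uint8); m=cv2.morphologyEx(m,cv2.MORPH_OPEN,np.ones((3,3)))
    N,L,st,c=cv2.connectedComponentsWithStats(m)
    for i in range(1,N):
        if st[i,4]>3000:
            cs=max(cv2.findContours((L==i).astype(np.uint8),0,1)[0],key=len)
            ap=cv2.approxPolyDP(cv2.convexHull(cs),5,True).reshape(-1,2)
            print(st[i].tolist(),'\n',np.c_[ap,inv(onz(d,ap,z)[:,:2])].round(1))
    return d
E
python3 - <<'E'
from see import *
d=panel('w9'); p,_,o=cur(); print(inv(p[:2]),p[2],o['q'])
cv2.imwrite('pics/w9b.png',cv2.resize(cv2.imread('pics/w9.png'),(768,576),interpolation=2))
E
```

```text
[187, 102, 94, 128, 9733] 
 [[243.  102.   48.5 -95.8]
 [272.  147.   18.8 -50.4]
 [280.  225.    8.3  36.5]
 [193.  229.  105.3  41.4]
 [187.  103.  104.7 -95.1]]
[12, 249, 91, 61, 3063] 
 [[ 15.  250.  325.3  71. ]
 [101.  278.  220.7 106. ]
 [ 94.  308.  236.9 149.5]
 [ 13.  282.  339.6 115.9]]
[[ 38.9645 -30.8334]] 0.29910776976161396 [-0.0816 -0.0937  1.6452  0.0001  1.5911 -1.5323]
```

View pics/w9b.png

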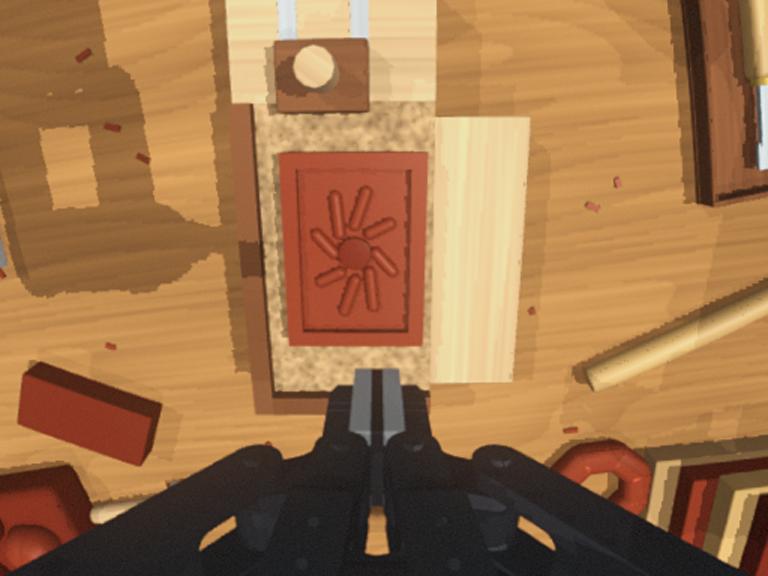

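The panel now lies carved face up on the cork, at holder x 5–105, y about −97 to 42, square to the fences. The jaw face is only about 26 mm behind it, so I'll nudge the jaw back to its stop to make room for the fingers.

Run:
```python
from plan import *
w=load('w9'); print(inv(onz(w,q([(275,97),(368,97)]),.095)[:,:2]),inv(onz(w,q([(315,66)]),.137)[:,:2]),inv(onz(w,q([(279,153),(427,152),(422,345),(290,346)]),.088)[:,:2]))
print(delta(Wp(75,-116,200),down()),delta(Wp(75,-116,106)), a)
```

```text
[[ 105.5395 -131.7779]
 [  46.0258 -131.2481]] [[  74.6036 -145.2576]] [[105.8357 -96.3048]
 [  6.9825 -96.6651]
 [  6.8878  42.2794]
 [105.215   43.1802]]
(array([-0.148, -0.043, -0.165]), array([-0.   , -0.001, -0.001])) (array([-0.148, -0.043, -0.322]), array([0., 0., 0.])) [ 0.9927 -0.1203  0.    ]
```

>>> step_arm(targets=[{"travel":[-0.07,-0.02,-0.08],"angular":[0,0,0],"gripper":0},{"travel":[-0.148,-0.043,-0.15],"angular":[0,0,0],"gripper":0},{"travel":[-0.148,-0.043,-0.2],"angular":[0,0,0],"gripper":0},{"travel":[-0.148,-0.043,-0.24],"angular":[0,0,0],"gripper":0},{"travel":[-0.148,-0.043,-0.28],"angular":[0,0,0],"gripper":0},{"travel":[-0.148,-0.043,-0.31],"angular":[0,0,0],"gripper":0},{"travel":[-0.148,-0.043,-0.322],"angular":[0,0,0],"gripper":0},{"travel":[-0.148,-0.043,-0.322],"angular":[0,0,0],"gripper":0}])

```text
t: 14.5
tool_pos: [0.4861, 0.0016, 0.1057]
tool_rot: [-0.185, -3.134, -0.002]
contact_force: [0.8, 0.7, -0.2]
opening: -0.0002
grip_force: 0.0
```

Run:
```python
from plan import *
p,_,o=cur();print(inv(p[:2]),p,o['contact_force'])
```

```text
[[  75.3868 -116.623 ]] [0.4861 0.0016 0.1057] [ 0.8398  0.7485 -0.1671]
```

>>> step_arm(targets=[{"travel":[-0.007,0.001,0],"angular":[0,0,0],"gripper":0},{"travel":[-0.012,0.001,0],"angular":[0,0,0],"gripper":0},{"travel":[-0.016,0.002,0],"angular":[0,0,0],"gripper":0},{"travel":[-0.02,0.002,0],"angular":[0,0,0],"gripper":0},{"travel":[-0.02,0.002,0],"angular":[0,0,0],"gripper":0}])

```text
t: 15.0
tool_pos: [0.4757, 0.0021, 0.1079]
tool_rot: [0.185, 3.134, 0.003]
contact_force: [2.0, -0.8, 2.4]
opening: 0.0001
grip_force: 1.1
```

Run:
```python
from plan import *
p,_,o=cur();print(inv(p[:2]),p,o['contact_force'])
```

```text
[[  76.1253 -126.9964]] [0.4757 0.0021 0.1079] [ 2.0446 -0.8199  2.3652]
```

>>> step_arm(targets=[{"travel":[-0.003,0,0],"angular":[0,0,0],"gripper":0},{"travel":[-0.006,0.001,0],"angular":[0,0,0],"gripper":0},{"travel":[-0.006,0.001,0],"angular":[0,0,0],"gripper":0}])

```text
t: 15.3
tool_pos: [0.4729, 0.0023, 0.1076]
tool_rot: [0.184, 3.131, 0.001]
contact_force: [6.1, -0.4, 0.4]
opening: -0.0
grip_force: 3.4
```

Run:
```python
from plan import *
p,_,o=cur();print(inv(p[:2]),p,o['contact_force'])
print(delta(Wp(56,-112.5,105),down()),delta(Wp(56,-112.5,77)),delta(Wp(56,-57,77)))
```

```text
[[  76.2783 -129.7638]] [0.4729 0.0023 0.1076] [ 6.1433 -0.3896  0.4285]
(array([ 0.033,  0.03 , -0.004]), array([-0.   ,  0.006, -0.004])) (array([ 0.033,  0.03 , -0.051]), array([0., 0., 0.])) (array([ 0.124,  0.019, -0.051]), array([0., 0., 0.]))
```

The jaw is back at its stop (6 N, fingertip position agrees with jaw = 0). Now I push the panel away from the robot with the fingers in the gap.

>>> step_arm(targets=[{"travel":[0.02,0.01,0],"angular":[0,0,0],"gripper":0},{"travel":[0.033,0.03,0],"angular":[0,0,0],"gripper":0},{"travel":[0.033,0.03,-0.01],"angular":[0,0,0],"gripper":0},{"travel":[0.033,0.03,-0.025],"angular":[0,0,0],"gripper":0},{"travel":[0.033,0.03,-0.04],"angular":[0,0,0],"gripper":0},{"travel":[0.033,0.03,-0.049],"angular":[0,0,0],"gripper":0},{"travel":[0.033,0.03,-0.049],"angular":[0,0,0],"gripper":0}])

```text
t: 16.0
tool_pos: [0.4898, 0.0207, 0.0756]
tool_rot: [-0.185, -3.133, -0.003]
contact_force: [0.1, -1.0, -0.1]
opening: 0.0
grip_force: 0.0
```

Run:
```python
from plan import *
p,_,o=cur();print(inv(p[:2]),p,o['contact_force'])
print(delta(Wp(56,-65,77),down()))
```

```text
[[  55.9438 -115.2071]] [0.4898 0.0207 0.0756] [ 0.1116 -0.963  -0.0885]
(array([ 0.083, -0.01 ,  0.002]), array([-0.002, -0.004, -0.004]))
```

>>> step_arm(targets=[{"travel":[0.01,-0.001,0],"angular":[0,0,0],"gripper":0},{"travel":[0.02,-0.002,0],"angular":[0,0,0],"gripper":0},{"travel":[0.03,-0.004,0],"angular":[0,0,0],"gripper":0},{"travel":[0.04,-0.005,0],"angular":[0,0,0],"gripper":0},{"travel":[0.05,-0.006,0],"angular":[0,0,0],"gripper":0},{"travel":[0.06,-0.007,0],"angular":[0,0,0],"gripper":0},{"travel":[0.07,-0.008,0],"angular":[0,0,0],"gripper":0},{"travel":[0.077,-0.009,0],"angular":[0,0,0],"gripper":0},{"travel":[0.083,-0.01,0],"angular":[0,0,0],"gripper":0},{"travel":[0.083,-0.01,0],"angular":[0,0,0],"gripper":0}])

```text
t: 17.0
tool_pos: [0.5419, 0.0146, 0.0775]
tool_rot: [0.184, 3.134, 0.002]
contact_force: [-0.5, 0.0, 0.2]
opening: -0.0001
grip_force: 0.0
```

Run:
```python
from plan import *
p,_,o=cur();print(inv(p[:2]),p,o['contact_force'])
for n,P in dict(back=(56,-75,77),up=(56,-75,130),left=(-28,10,130),dn=(-28,12,78)).items(): print(n,delta(Wp(*P),down()))
```

```text
[[ 55.7493 -62.803 ]] [0.5419 0.0146 0.0775] [-0.483   0.0281  0.1739]
back (array([-0.02 ,  0.002, -0.001]), array([-0.002,  0.002, -0.004]))
up (array([-0.02 ,  0.002,  0.088]), array([-0.002,  0.002, -0.004]))
left (array([0.137, 0.124, 0.088]), array([-0.002,  0.002, -0.004]))
dn (array([0.141, 0.124, 0.001]), array([-0.002,  0.002, -0.004]))
```

>>> step_arm(targets=[{"travel":[-0.02,0.002,0],"angular":[0,0,0],"gripper":0},{"travel":[-0.02,0.002,0.05],"angular":[0,0,0],"gripper":0},{"travel":[-0.01,0.01,0.09],"angular":[0,0,0],"gripper":0},{"travel":[0.06,0.07,0.1],"angular":[0,0,0],"gripper":0},{"travel":[0.141,0.124,0.1],"angular":[0,0,0],"gripper":0},{"travel":[0.141,0.124,0.1],"angular":[0,0,0],"gripper":0},{"travel":[0.141,0.124,0.1],"angular":[0,0,0],"gripper":0}])

```text
t: 17.7
tool_pos: [0.6263, 0.0903, 0.1373]
tool_rot: [0.181, 3.136, 0.003]
contact_force: [-0.7, -0.6, -0.2]
opening: -0.0001
grip_force: 0.0
```

Run:
```python
from see import *
panel('w10'); p,_,o=cur();print(inv(p[:2]),p,o['contact_force'])
print(delta(Wp(-28,16,78),down()))
```

```text
[19, 115, 184, 210, 29519] 
 [[188.  115.    6.4 -52. ]
 [202.  302.    3.3  67.9]
 [113.  324.   66.1  87.5]
 [ 60.  322.  105.   87.9]
 [ 19.  119.  105.6 -51.4]]
[[-28.6938  10.9165]] [0.6252 0.0895 0.137 ] [-0.2064 -0.0055 -0.1736]
(array([ 0.008, -0.002, -0.098]), array([-0.002, -0.   , -0.006]))
```

>>> step_arm(targets=[{"travel":[0.008,-0.002,-0.05],"angular":[0,0,0],"gripper":0},{"travel":[0.008,-0.002,-0.085],"angular":[0,0,0],"gripper":0},{"travel":[0.008,-0.002,-0.098],"angular":[0,0,0],"gripper":0},{"travel":[0.008,-0.002,-0.098],"angular":[0,0,0],"gripper":0},{"travel":[0.006,-0.019,-0.098],"angular":[0,0,0],"gripper":0},{"travel":[0.004,-0.033,-0.098],"angular":[0,0,0],"gripper":0},{"travel":[0.003,-0.043,-0.098],"angular":[0,0,0],"gripper":0},{"travel":[0.002,-0.053,-0.098],"angular":[0,0,0],"gripper":0},{"travel":[0.001,-0.061,-0.098],"angular":[0,0,0],"gripper":0},{"travel":[0.001,-0.061,-0.098],"angular":[0,0,0],"gripper":0}])

```text
t: 18.75
tool_pos: [0.6271, 0.0521, 0.0799]
tool_rot: [0.185, 3.134, 0.003]
contact_force: [0.3, 1.8, 3.3]
opening: -0.0003
grip_force: 1.7
```

Run:
```python
from see import *
p,_,o=cur();print(inv(p[:2]),p,o['contact_force']); panel('w11')
```

```text
[[ 8.2526 17.3563]] [0.6271 0.0521 0.0799] [0.3125 1.7716 3.2846]
[0, 112, 226, 250, 41329] 
 [[221.  113.   21.  -51.5]
 [225.  237.   20.5   0.3]
 [207.  300.   29.5  32.1]
 [ 40.  361.  120.7  73.7]
 [  0.  217.  121.3  -8.1]
 [  0.  118.  111.9 -51.3]]
```

>>> step_arm(targets=[{"travel":[0,-0.003,0],"angular":[0,0,0],"gripper":0},{"travel":[0,-0.005,0],"angular":[0,0,0],"gripper":0},{"travel":[0,-0.007,0],"angular":[0,0,0],"gripper":0},{"travel":[0,-0.007,0],"angular":[0,0,0],"gripper":0}])

```text
t: 19.2
tool_pos: [0.6269, 0.0497, 0.0796]
tool_rot: [0.184, 3.135, 0.006]
contact_force: [0.2, 7.2, 6.3]
opening: -0.0002
grip_force: 4.0
```

>>> step_arm(targets=[{"travel":[0,-0.002,0],"angular":[0,0,0],"gripper":0},{"travel":[0,-0.002,0],"angular":[0,0,0],"gripper":0}])

```text
t: 19.4
tool_pos: [0.6268, 0.0495, 0.0796]
tool_rot: [0.184, 3.135, 0.009]
contact_force: [-0.5, 8.8, 7.5]
opening: 0.0
grip_force: 5.4
```

Run:
```python
from see import *
p,_,o=cur();print(inv(p[:2]),p,o['contact_force']); panel('w12')
```

```text
[[10.856 17.37 ]] [0.6268 0.0495 0.0796] [-0.4926  8.8021  7.5092]
[0, 112, 226, 251, 41401] 
 [[220.  113.   24.1 -51.5]
 [224.  257.   23.8   9.6]
 [207.  300.   32.1  31.8]
 [ 40.  362.  122.8  73.6]
 [  0.  220.  123.7  -6.8]
 [  0.  118.  114.1 -51.3]]
```

The panel is against the right fence (8.8 N, left edge at x≈24). Now I'll finish the far-side push.

Run:
```python
from plan import *
for n,P in dict(left=(-15,17,78),up=(-15,17,130),over=(75,-84,130),dn=(75,-84,78),push=(75,-64,78)).items(): print(n,delta(Wp(*P),down()))
```

```text
left (array([ 0.005,  0.043, -0.003]), array([-0.007,  0.002, -0.005]))
up (array([0.005, 0.043, 0.084]), array([-0.007,  0.002, -0.005]))
over (array([-0.181, -0.086,  0.084]), array([-0.007,  0.002, -0.005]))
dn (array([-0.181, -0.086, -0.003]), array([-0.007,  0.002, -0.005]))
push (array([-0.148, -0.09 , -0.003]), array([-0.007,  0.002, -0.005]))
```

>>> step_arm(targets=[{"travel":[0.005,0.03,0.002],"angular":[0,0,0],"gripper":0},{"travel":[0.005,0.043,0.05],"angular":[0,0,0],"gripper":0},{"travel":[-0.02,0.02,0.09],"angular":[0,0,0],"gripper":0},{"travel":[-0.09,-0.03,0.09],"angular":[0,0,0],"gripper":0},{"travel":[-0.15,-0.07,0.09],"angular":[0,0,0],"gripper":0},{"travel":[-0.181,-0.086,0.08],"angular":[0,0,0],"gripper":0},{"travel":[-0.181,-0.086,0.08],"angular":[0,0,0],"gripper":0},{"travel":[-0.181,-0.086,0.03],"angular":[0,0,0],"gripper":0},{"travel":[-0.181,-0.086,0],"angular":[0,0,0],"gripper":0},{"travel":[-0.181,-0.086,-0.002],"angular":[0,0,0],"gripper":0}])

```text
t: 20.45
tool_pos: [0.5157, -0.0037, 0.074]
tool_rot: [-0.183, -3.13, -0.003]
contact_force: [-1.0, -0.5, 0.1]
opening: -0.0
grip_force: 0.0
```

>>> step_arm(targets=[{"travel":[0.012,-0.001,0],"angular":[0,0,0],"gripper":0},{"travel":[0.022,-0.003,0],"angular":[0,0,0],"gripper":0},{"travel":[0.03,-0.004,0],"angular":[0,0,0],"gripper":0},{"travel":[0.034,-0.004,0],"angular":[0,0,0],"gripper":0},{"travel":[0.036,-0.004,0],"angular":[0,0,0],"gripper":0},{"travel":[0.036,-0.004,0],"angular":[0,0,0],"gripper":0}])

```text
t: 21.05
tool_pos: [0.5395, -0.0069, 0.0777]
tool_rot: [0.184, 3.136, 0.002]
contact_force: [0.0, -1.0, -1.0]
opening: 0.0002
grip_force: 0.0
```

Run:
```python
from see import *
p,_,o=cur();print(inv(p[:2]),p,o['contact_force'])
```

```text
[[ 77.3764 -62.5644]] [ 0.5395 -0.0069  0.0777] [ 0.0362 -0.9617 -0.9639]
```

>>> step_arm(targets=[{"travel":[0.002,0,0],"angular":[0,0,0],"gripper":0},{"travel":[0.004,0,0],"angular":[0,0,0],"gripper":0},{"travel":[0.004,0,0],"angular":[0,0,0],"gripper":0}])

```text
t: 21.35
tool_pos: [0.5412, -0.0068, 0.0773]
tool_rot: [-0.184, -3.135, -0.003]
contact_force: [-2.4, 0.4, 2.3]
opening: 0.0
grip_force: 1.7
```

>>> step_arm(targets=[{"travel":[0.002,0,0],"angular":[0,0,0],"gripper":0},{"travel":[0.003,0,0],"angular":[0,0,0],"gripper":0},{"travel":[0.003,0,0],"angular":[0,0,0],"gripper":0}])

```text
t: 21.65
tool_pos: [0.5412, -0.0068, 0.0773]
tool_rot: [-0.184, -3.13, -0.002]
contact_force: [-11.0, -0.1, 8.4]
opening: 0.0001
grip_force: 5.3
```

Run:
```python
from see import *
p,_,o=cur();print(inv(p[:2]),p,o['contact_force'])
```

```text
[[ 77.0839 -60.832 ]] [ 0.5412 -0.0068  0.0773] [-11.0201  -0.0903   8.3598]
```

Fully home at the far fence too (11 N, fingertip at y=−60.8, as expected). Now the jaw, pushed from behind its post.

Run:
```python
from plan import *
for n,P in dict(back=(75,-75,77),up=(75,-80,165),over=(75,-187,165),dn=(75,-187,106)).items(): print(n,delta(Wp(*P),down()))
```

```text
back (array([-0.023,  0.006, -0.001]), array([-0.002, -0.008, -0.004]))
up (array([-0.031,  0.007,  0.146]), array([-0.002, -0.008, -0.004]))
over (array([-0.208,  0.029,  0.146]), array([-0.002, -0.008, -0.004]))
dn (array([-0.208,  0.029,  0.048]), array([-0.002, -0.008, -0.004]))
```

>>> step_arm(targets=[{"travel":[-0.023,0.006,0],"angular":[0,0,0],"gripper":0},{"travel":[-0.027,0.007,0.08],"angular":[0,0,0],"gripper":0},{"travel":[-0.031,0.007,0.15],"angular":[0,0,0],"gripper":0},{"travel":[-0.07,0.012,0.155],"angular":[0,0,0],"gripper":0},{"travel":[-0.14,0.02,0.155],"angular":[0,0,0],"gripper":0},{"travel":[-0.208,0.029,0.15],"angular":[0,0,0],"gripper":0},{"travel":[-0.208,0.029,0.15],"angular":[0,0,0],"gripper":0},{"travel":[-0.208,0.029,0.09],"angular":[0,0,0],"gripper":0},{"travel":[-0.208,0.029,0.05],"angular":[0,0,0],"gripper":0},{"travel":[-0.208,0.029,0.048],"angular":[0,0,0],"gripper":0}])

```text
t: 22.65
tool_pos: [0.4166, 0.0108, 0.1029]
tool_rot: [-0.184, -3.131, -0.003]
contact_force: [-0.6, 0.5, 0.6]
opening: -0.0002
grip_force: 0.0
```

Run:
```python
from plan import *
p,_,o=cur();print(inv(p[:2]),p,o['contact_force'])
for n,P in dict(a=(75,-150,106),b=(75,-100,106)).items(): print(n,delta(Wp(*P),down()))
```

```text
[[  74.5401 -186.7112]] [0.4166 0.0108 0.1029] [-0.5561  0.4807  0.6424]
a (array([ 0.061, -0.008,  0.005]), array([-0.003, -0.007, -0.004]))
b (array([ 0.143, -0.018,  0.005]), array([-0.003, -0.007, -0.004]))
```

>>> step_arm(targets=[{"travel":[0.014,-0.002,0.005],"angular":[0,0,0],"gripper":0},{"travel":[0.024,-0.003,0.005],"angular":[0,0,0],"gripper":0},{"travel":[0.038,-0.005,0.005],"angular":[0,0,0],"gripper":0},{"travel":[0.054,-0.007,0.005],"angular":[0,0,0],"gripper":0},{"travel":[0.07,-0.009,0.005],"angular":[0,0,0],"gripper":0},{"travel":[0.086,-0.011,0.005],"angular":[0,0,0],"gripper":0},{"travel":[0.102,-0.013,0.005],"angular":[0,0,0],"gripper":0},{"travel":[0.118,-0.015,0.005],"angular":[0,0,0],"gripper":0},{"travel":[0.132,-0.017,0.005],"angular":[0,0,0],"gripper":0},{"travel":[0.14,-0.018,0.005],"angular":[0,0,0],"gripper":0}])

```text
t: 23.65
tool_pos: [0.5034, -0.0003, 0.109]
tool_rot: [0.184, 3.136, 0.003]
contact_force: [-3.0, 2.7, 2.9]
opening: -0.0002
grip_force: 1.4
```

>>> step_arm(targets=[{"travel":[0.002,0,0],"angular":[0,0,0],"gripper":0},{"travel":[0.003,0,0],"angular":[0,0,0],"gripper":0},{"travel":[0.003,0,0],"angular":[0,0,0],"gripper":0}])

```text
t: 23.95
tool_pos: [0.5043, -0.0005, 0.109]
tool_rot: [0.184, 3.136, 0.002]
contact_force: [-1.3, -0.0, -0.6]
opening: -0.0001
grip_force: 0.5
```

Run:
```python
from plan import *
p,_,o=cur();print(inv(p[:2]),p,o['contact_force'])
```

```text
[[ 75.2059 -98.2234]] [ 0.5043 -0.0005  0.109 ] [-1.2694 -0.0377 -0.6293]
```

>>> step_arm(targets=[{"travel":[0.002,0,0],"angular":[0,0,0],"gripper":0},{"travel":[0.004,0,0],"angular":[0,0,0],"gripper":0},{"travel":[0.004,0,0],"angular":[0,0,0],"gripper":0}])

```text
t: 24.25
tool_pos: [0.5066, -0.0006, 0.109]
tool_rot: [-0.184, -3.136, -0.001]
contact_force: [-2.4, -1.9, 0.5]
opening: 0.0001
grip_force: 1.3
```

>>> step_arm(targets=[{"travel":[0.002,0,0],"angular":[0,0,0],"gripper":0},{"travel":[0.002,0,0],"angular":[0,0,0],"gripper":0}])

```text
t: 24.45
tool_pos: [0.5067, -0.0006, 0.109]
tool_rot: [-0.184, -3.132, -0.001]
contact_force: [-8.6, -1.1, 3.3]
opening: -0.0001
grip_force: 3.9
```

Run:
```python
from plan import *
p,_,o=cur();print(inv(p[:2]),p,o['contact_force'])
```

```text
[[ 75.0726 -95.9158]] [ 0.5067 -0.0006  0.109 ] [-8.5763 -1.1448  3.283 ]
```

The jaw stopped at about 0.080 with 8.6 N. I'll back off, rise and check.

>>> step_arm(targets=[{"travel":[-0.025,0.003,0],"angular":[0,0,0],"gripper":0},{"travel":[-0.03,0.004,0.06],"angular":[0,0,0],"gripper":0},{"travel":[-0.03,0.004,0.14],"angular":[0,0,0],"gripper":0},{"travel":[0,0.02,0.22],"angular":[0,0,0],"gripper":0},{"travel":[0.06,0.05,0.3],"angular":[0,0,0],"gripper":0},{"travel":[0.11,0.05,0.32],"angular":[0,0,0],"gripper":0},{"travel":[0.11,0.05,0.32],"angular":[0,0,0],"gripper":0}])

```text
t: 25.15
tool_pos: [0.5791, 0.0302, 0.3061]
tool_rot: [0.182, 3.126, 0.003]
contact_force: [-0.5, -0.0, 0.5]
opening: 0.0001
grip_force: 0.0
```

Run:
```python
from see import *
panel('w13'); snap('side','side13'); p,_,o=cur(); print(inv(p[:2]),p)
A=cv2.resize(cv2.imread('pics/w13.png'),(700,525),interpolation=2)[0:400]
B=cv2.resize(cv2.imread('pics/side13.png')[90:220,90:330],None,fx=1.5,fy=1.5,interpolation=2)
A[:B.shape[0],700-B.shape[1]:]=B
cv2.imwrite('pics/v13.png',A)
```

```text
[169, 140, 93, 120, 9847] 
 [[169.  141.  122.9 -50. ]
 [253.  145.   34.3 -45.8]
 [261.  160.   25.7 -29.8]
 [260.  244.   25.5  69.1]
 [221.  259.   71.1  88.9]
 [178.  259.  122.1  89.4]]
[[ 36.5522 -31.9716]] [0.5748 0.0299 0.3014]
```

View pics/v13.png

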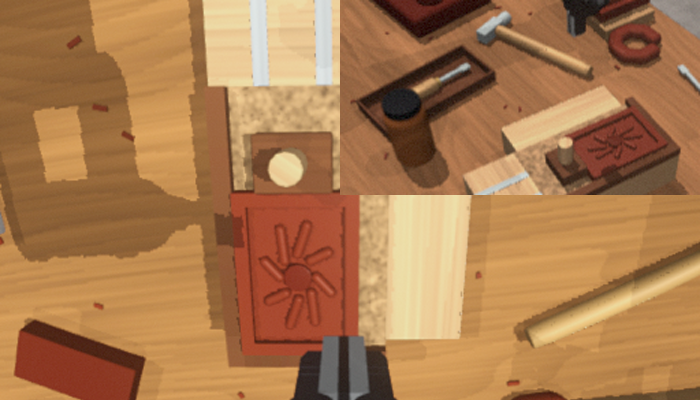

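The panel sits carved side up in the corner of both fences, with the jaw tight against it. The gouge is in the tray, and the jar, hammer and offcut look undisturbed. The arm is clear, so I'm handing in.

```bash
python3 -c "
from station import ctrl
print(ctrl.finish_job())"
```

```text
the job is handed in; nothing more can be done
None
```

I handed the job in at about 25 s: the gouge is in the tray, the panel is carved face up and home against both fences, and the jaw is snug at about 0.080. The jar, hammer and offcut were not touched; no verdict came back.

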